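# Park the slide bar in its bay past the post

### The arm

A 6-joint arm with a two-finger parallel gripper is mounted at the origin on the work surface. World frame = base frame: x ahead of the robot, y to its left, z up, the work surface at z = 0. Lengths are in m, angles in rad, forces in N, time in s.
With the tool pointing down it reaches from about 0.375 to 0.825 m from the base axis. Payload 5.5 kg.
Tool frame: the origin (TCP) lies on the centre line of the jaws, within the pads' length; the fingertips stand 14 mm ahead of it and the grasp point (between the pads) lies 5 mm behind it (robot.tcp_to_tips is the distance from the TCP to the fingertips, in m); z points along the fingers, x is the direction in which the jaws open and shut, and the axes are right-handed (so a half turn about z gives the same grasp; the last joint's range is limited). The gripper opens to 85 mm and grips with 20 to 120 N. Pads are 22 mm wide; open, the fingers measure 114 mm over their backs; the gripper's body (76 mm by 85 mm) begins 54 mm behind the grasp point. The pads swing forward as they close: fully open they stand 13 mm farther back than shut.
Start: joints at [-1.291, 0.314, -0.047, 1.21, 0, 1.571], TCP at [0.166, -0.577, 0.245] pointing down, gripper open.
Joint ranges: [-2.67, 2.67], [-0.69, 1.73], [-1.03, 1.25], [-2.08, 2.16], [-1.42, 1.45], [-3.14, 3.14]. Speed limits (rad/s): [2.39, 2.39, 3.01, 3.14, 3.14, 3.14].

### API

Orientations are given as a unit quaternion [x, y, z, w].
In Python, from plant import readout, optics, workorder, robot gives the robot as it stands.
- The arm moves only by the tool arm_command, never from a script. Its argument "commands" is a list of rows, each an object with "slide": the shift along the tool's x, y, z in m, a list of three; "yaw": the turn about the tool's z in rad. In form: [{"slide": [tx, ty, tz], "yaw": yaw}, ...]. A call has 1 to 5 rows; each row shifts and turns the pose as measured when the row begins, along the tool's axes as they then stand; what a row does not reach is not made up. A row lasts 1/8 s, in which the tool goes at most 62.5 mm and 10.7 degrees, less where a joint would pass 70% of its speed; a pose out of reach is approached as far as the arm can. A call with a gripper value outside its range is refused whole. "jaw" is the opening, from 0 (shut) to 1 (fully open), set as the call begins (left out, the last holds). The fingers move at their own pace and stop on an object; "squeeze" is the grip in N (left out, the last holds). Time passes only in rows, so rows that do not move let the fingers close. It gives the time, the measured TCP pose, the force and the opening at its end, in the units of the state.
- readout.read_state(): the state, without advancing time (a new reading comes with each control period).
- optics.camera(name): name is "side" or "top" or "wrist"; returns a dict with "color" (480x640x3 uint8, red, green, blue), "camera_matrix" (3x3 intrinsics, pixels), "rvec" (rotation vector, rad) and "tvec" (3), from world to camera coordinates, as OpenCV has them. Camera axes: x right, y down, z forward; pixel columns grow to the right and rows downward; lengths in m; the calibration is good to about 2 mm. A picture is of the moment at which its call begins. There is no depth.
- workorder.hand_in(): hands the job in, once; it reports no verdict.
The state is a dict: "time": time; "qpos": joint angles; "joint_velocities": joint speeds; "joint_efforts": joint torques, N m; "tcp_pos": TCP position; "orientation": TCP orientation; "wrist_force": force on the tool from outside, world axes, zero at the start; "ft_torque": the same for the moment, N m; "finger_gap": opening from 0.0 (shut) to 1.0 (fully open).
Only numpy, scipy, OpenCV 4.12 (cv2) and the standard library are available. Lean on these libraries where they do the work, as an engineer would, in place of code of your own. Each camera call takes 0.05 s, during which the arm holds its last target.

### The job

Push the long copper-coloured slide bar across the table and into the teal three-sided bay, angling it past the red-topped post that partly blocks the mouth: push one end, then the other, until the bar lies inside, behind the post, flush along the bay's back wall. Use the fingers only to push; keep the bar flat on the table and never lift it. Leave the other loose things on the bench where they stand.

Things in the scene. Friction and masses are not known exactly. Their poses are not given: they have to be found in the camera images.
- bar: loose straight copper-coloured hollow bar lying on the table, 210 mm long, 24 mm wide, 22 mm high, evenly weighted, about 0.3 to 0.65 kg, resting on dry metal (pushed near one end it pivots about a point on the far side of its middle); origin at the centre of its underside, x along its length (its two ends are alike), z up
- bar_end_a (a point): centre of the bar's end face at its own +x end, 11 mm above the table
- bar_end_b (a point): centre of the bar's end face at its own -x end, 11 mm above the table
- bay: fixed teal bay: a straight back wall and two end walls, each 12 mm thick and 26 mm high, no floor (the bar slides on the table); origin on the table at the middle of the back wall's inner face; x points away from the robot through the back wall, y along the back wall. Inside it is 250 mm long (y from -125 to 125 mm) and 75 mm deep (x from -75 to 0 mm); the mouth at x = -75 mm is open to the robot's side
- post: fixed round dark steel post with a red cap, 26 mm across and 42 mm high, in the mouth of the bay; origin at the centre of its foot, which lies 70 mm in front of the bay's back wall and 75 mm to the +y or the -y side of the bay's middle (either may be drawn). It leaves 57 mm between itself and the back wall, and 187 mm between itself and the far end wall, less than the bar's length
- socket: empty brass socket let in flush with the table, 26 mm across, at the other side of the bay's mouth (mirror of the post); flat: the bar slides over it
- collet_nut: loose brass ring, 40 mm across, 22 mm high, beside the bay's +y end; origin at the centre of its underside; to be left alone
- arbor: loose steel arbor, 38 mm across, 45 mm high, beside the bay's -y end; origin at the centre of its underside; to be left alone
- oil_bottle: loose yellow bottle, 44 mm across, 100 mm high, standing on the robot's left; origin at the centre of its underside; to be left alone
- wrench: loose steel wrench, 160 mm long, lying on the robot's right; origin under its middle; to be left alone
- wheel: loose red-brown grinding wheel lying flat, 100 mm across, 16 mm high, on the robot's left; origin at the centre of its underside; to be left alone
- brush: loose wooden-handled brush, 150 mm long, lying on the robot's right; origin under its middle; to be left alone
- gauge_block: loose steel block, 30 x 70 x 25 mm, beyond the bay's back wall; origin at the centre of its underside; to be left alone
There are look-alikes about, which are no part of the job. Several things have the shape of the bar; the one meant has the colours described above.

How it is judged:
On the way:
1. the bar is angled with one end inside the bay, past the post (angle between the x axis of bar and the y axis of bay, either way round above 0.1 rad and x of any of bar_end_a, bar_end_b in the frame of bay above -0.06 m).
At the end, for the whole second after the job is handed in: the bar lies flat and at rest inside the bay between the end walls, along the back wall: its middle within 7 mm of touching the wall and its length within 0.06 rad of the wall's direction (x of bar in the frame of bay between -0.019 and 0 m and y of bar in the frame of bay between -0.025 and 0.025 m and angle between the x axis of bar and the y axis of bay, either way round below 0.06 rad and height (world z) of bar below 0.004 m and angle between bar's own z axis and vertical below 0.05 rad and linear speed of bar below 0.01 m/s).
It fails at once if the bar is lifted off the table or tipped (height (world z) of bar above 0.012 m or angle between bar's own z axis and vertical above 0.2 rad).
It fails at once if another loose thing is moved by more than 15 mm (distance of any of collet_nut, arbor, oil_bottle, wrench, wheel, brush, gauge_block from where it was at the start of the episode above 0.015 m).
It also fails if it takes over 72 s, if anything falls off the work surface, if the arm or the gripper's body presses on something with over 40 N, if the wrist force passes 120 N, or if a joint passes its speed limit or range.

## Working session

There is one attempt and no reset: what is moved stays moved. The work goes in short steps, Python scripts to look and compute and a tool call to move; the robot and the scene stay as the last step left them, time stands still between calls to the robot, and variables do not carry over. Pictures are saved under pics/ and viewed, and the job is handed in when it is done.

Besides the shell and the picture viewer there is one more tool, called after ">>>" as name([rows], argument=value, ...), one row to a line, values as JSON. arm_command: Moves the arm, as the interface text tells. Its arguments: {"type":"object","properties":{"commands":{"type":"array","items":{"type":"object","properties":{"slide":{"type":"array","items":{"type":"number"}},"yaw":{"type":"number"}}}},"jaw":{"type":"number"},"squeeze":{"type":"number"}},"required":["commands"]}

```bash
mkdir -p pics; ls
python3 - <<'E'
from plant import readout, optics, workorder, robot
import cv2
s=readout.read_state(); print({k:s[k] for k in ('time','tcp_pos','orientation','wrist_force','finger_gap')}, robot.tcp_to_tips)
for n in('top','side'):
    c=optics.camera(n); cv2.imwrite(f'pics/{n}0.png',c['color'][:,:,::-1]); print(n,c['camera_matrix'],c['rvec'],c['tvec'])
E
```

```text
pics
{'time': 0.0, 'tcp_pos': array([ 0.16552194, -0.57614918,  0.24442042]), 'orientation': array([ 7.98779633e-01, -6.01623115e-01, -6.81402106e-04, -5.10652749e-04]), 'wrist_force': array([ 0.02383043, -0.30504204,  0.05866239]), 'finger_gap': 0.9979919102586301} 0.014
top [[490.29625479   0.         317.54353171]
 [  0.         490.29625479 232.8933964 ]
 [  0.           0.           1.        ]] [ 2.14366382 -2.19124438  0.09629177] [0.01228077 0.52212258 1.20947203]
side [[581.02664666   0.         319.60560027]
 [  0.         581.02664666 237.48813846]
 [  0.           0.           1.        ]] [ 2.31199447 -0.13534243  0.05625319] [-0.52445083  0.08549868  1.29843832]
```

View pics/top0.png

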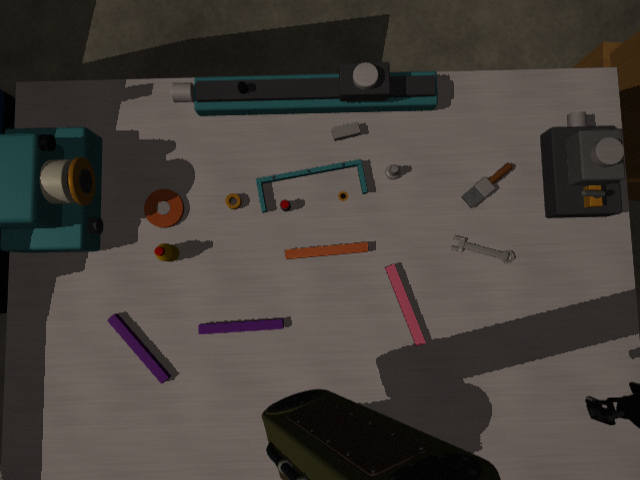

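View pics/side0.png

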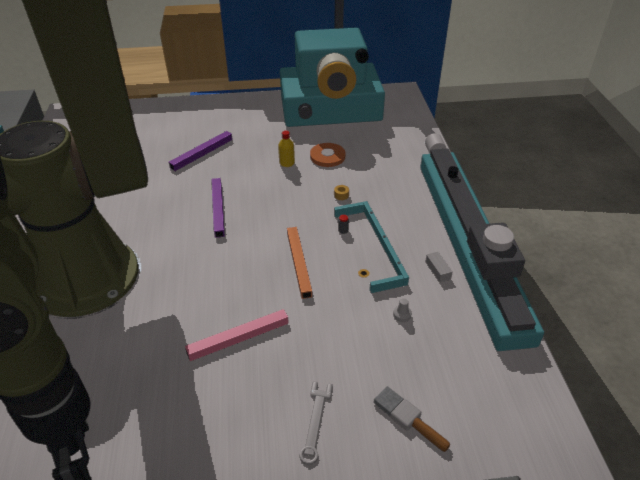

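The top view shows the orange/copper bar at about (327,250), nearly parallel to the teal bay (260–365, 165–210). The red post is at (286,205) on the +y side, the socket is at (343,196), and the look-alikes are purple and pink. Next I'll measure them.

```bash
cat > h.py <<'E'
import numpy as np, cv2
from plant import readout, optics, workorder, robot
def ray(c,uv,z):
    K=c['camera_matrix'];R,_=cv2.Rodrigues(c['rvec']);t=np.array(c['tvec']).reshape(3)
    uv=np.atleast_2d(np.array(uv,float)); d=np.c_[uv,np.ones(len(uv))]@np.linalg.inv(K).T@R
    o=-R.T@t; return o+d*((z-o[2])/d[:,2])[:,None]
def mask(c,lo,hi):
    hsv=cv2.cvtColor(c['color'],cv2.COLOR_RGB2HSV); return cv2.inRange(hsv,np.array(lo),np.array(hi))
def biggest(m,roi=None):
    if roi: 
        q=np.zeros_like(m);q[roi[1]:roi[3],roi[0]:roi[2]]=m[roi[1]:roi[3],roi[0]:roi[2]];m=q
    cs,_=cv2.findContours(m,cv2.RETR_EXTERNAL,cv2.CHAIN_APPROX_NONE)
    return max(cs,key=cv2.contourArea)
E
python3 - <<'E'
from h import *
c=optics.camera('top')
hsv=cv2.cvtColor(c['color'],cv2.COLOR_RGB2HSV)
for u,v in[(327,250),(327,247),(327,254),(300,173),(286,205),(262,200),(343,196)]: print((u,v),hsv[v,u])
cv2.imwrite('pics/crop.png',cv2.resize(c['color'][140:275,220:420,::-1],None,fx=4,fy=4,interpolation=cv2.INTER_NEAREST))
s=optics.camera('side')
cv2.imwrite('pics/crops.png',cv2.resize(s['color'][170:320,270:450,::-1],None,fx=4,fy=4,interpolation=cv2.INTER_NEAREST))
E
```

```text
(327, 250) [  9 193 115]
(327, 247) [ 10 204 114]
(327, 254) [ 10 197 119]
(300, 173) [ 89 126  71]
(286, 205) [  1 252  92]
(262, 200) [ 89 137  69]
(343, 196) [60 43  6]
```

View pics/crop.png

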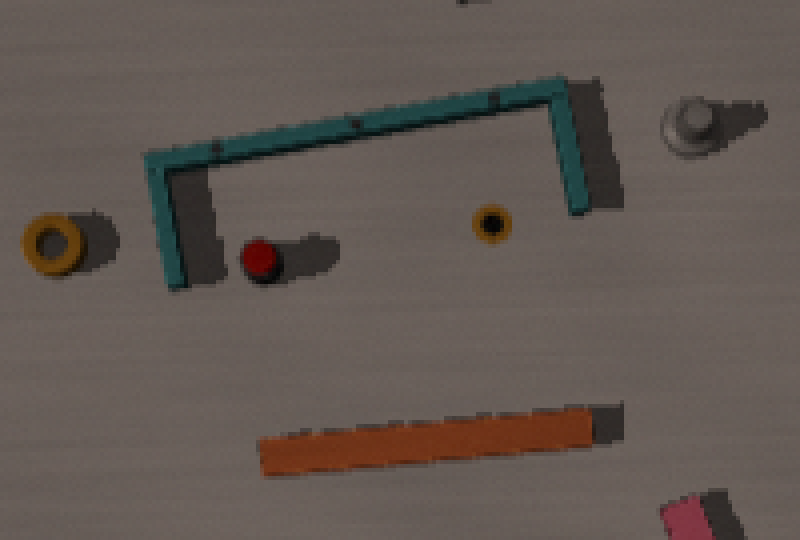

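View pics/crops.png

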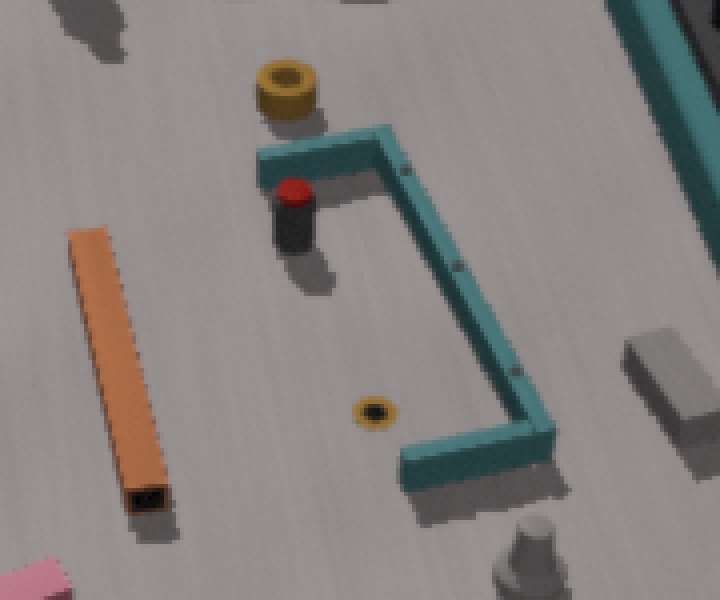

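```bash
cat >> h.py <<'E'
def barpose(c):
    m=mask(c,(5,120,60),(16,255,255)); k=biggest(m,(230,120,420,330))
    r=cv2.minAreaRect(k); p=ray(c,cv2.boxPoints(r),0.022)[:,:2]
    e=[p[(i+1)%4]-p[i] for i in range(4)]; L=[np.linalg.norm(x) for x in e]
    i=0 if L[0]>L[1] else 1; d=e[i]/L[i]; d=d*np.sign(d[1])
    return p.mean(0),d,max(L),min(L)
E
python3 - <<'E'
from h import *
c=optics.camera('top')
b=barpose(c); print('bar',b)
red=mask(c,(0,200,50),(4,255,255)); m=cv2.moments(biggest(red,(270,190,300,220)));post=ray(c,[m['m10']/m['m00'],m['m01']/m['m00']],.042)[0];print('post',post)
so=mask(c,(12,120,50),(28,255,255)); k=biggest(so,(330,185,356,207));(cx,cy),_=cv2.minEnclosingCircle(k);soc=ray(c,[cx,cy],0)[0];print('soc',soc)
t=mask(c,(80,60,40),(100,255,255)); k=biggest(t,(240,150,390,225))
h=cv2.convexHull(k); r=cv2.minAreaRect(h); bp=cv2.boxPoints(r); P=ray(c,bp,.026)[:,:2]; print('bay outer',P,[np.linalg.norm(P[i]-P[i-1]) for i in range(4)])
S=optics.camera('side'); rs=mask(S,(0,150,50),(8,255,255)); m=cv2.moments(biggest(rs,(330,205,360,235)));print('post side',ray(S,[m['m10']/m['m00'],m['m01']/m['m00']],.042)[0])
E
```

```text
bar (array([ 0.47845734, -0.01987111]), array([-0.06863991,  0.9976415 ]), np.float64(0.21005156245388598), np.float64(0.02509243437378542))
post [0.59553309 0.08198115 0.042     ]
soc [ 0.62020962 -0.06566964  0.        ]
bay outer [[ 0.65032579  0.1789496 ]
 [ 0.76545047 -0.03125357]
 [ 0.69311504 -0.06900375]
 [ 0.57920487  0.1402761 ]] [np.float64(0.08095570487299243), np.float64(0.23966448447725788), np.float64(0.08159344452642694), np.float64(0.23827207063850028)]
post side [0.59425898 0.08036179 0.042     ]
```

```bash
cat >> h.py <<'E'
from scipy.spatial.transform import Rotation as Ro
post=np.array([.5952,.0815]);soc=np.array([.6202,-.0657])
by=(post-soc)/np.linalg.norm(post-soc); bx=np.array([by[1],-by[0]]); b0=(post+soc)/2+.07*bx
def tb(p): p=np.asarray(p)[:2]-b0; return np.array([p@bx,p@by])*1000
def fb(x,y): return b0+bx*x/1000+by*y/1000
BY=np.arctan2(by[1],by[0])
def wrap(a): return (a+np.pi)%(2*np.pi)-np.pi
def tool():
    s=readout.read_state(); R=Ro.from_quat(s['orientation']).as_matrix(); return np.array(s['tcp_pos']),np.arctan2(R[1,0],R[0,0]),s
def where():
    p,a,s=tool(); print('t %.2f tool bay'%s['time'],tb(p).round(1),'z %.4f'%p[2],'th %.3f'%wrap(BY-a),'q',np.round(s['qpos'],2),'F',np.round(s['wrist_force'],1),'gap %.2f'%s['finger_gap'])
def bar():
    c,d,L,W=barpose(optics.camera('top')); a=np.arctan2(d[1],d[0])
    th=wrap(BY-a); x,y=tb(c); e=105*np.array([np.sin(th),np.cos(th)])
    print('bar centre',x.round(1),y.round(1),'th %.3f'%th,'+y end',(np.array([x,y])+e).round(1),'-y end',(np.array([x,y])-e).round(1),'L W %.3f %.3f'%(L,W))
    return x,y,th
def plan(x,y,z,th,n,ymax=.18):
    """bay mm target, z m, th = bay angle of tool x from bay y"""
    p,a,s=tool(); T=np.r_[fb(x,y),z]; da=wrap(a-(BY-th)) # cw positive yaw
    ny=max(1,int(np.ceil(abs(da)/ymax))); N=max(n,ny); rows=[]
    for i in range(N):
        c,si=np.cos(a),np.sin(a); d=(T-p)/max(1,(n-i)) if i<n else np.zeros(3)
        yw=da/N
        r=[round(float(d[0]*c+d[1]*si),3),round(float(d[0]*si-d[1]*c),3),round(float(-d[2]),3)]
        rows.append((r,round(yw,3))); p=p+d; a-=yw
    for r in rows: print('{"slide":%s,"yaw":%s}'%r)
E
python3 - <<'E'
from h import *
print(b0,BY)
c=optics.camera('top')
k=np.array([[145,153],[565,76],[589,212],[170,290]])/4+[219.5,139.5]
for q in ray(c,k,.026): print('bay outer',tb(q).round(1))
where(); bar()
plan(-245,80,.2,.1,14)
E
```

```text
[0.67671177 0.01962075] 1.7390280158024525
bay outer [ 13.  135.3]
bay outer [  11. -137.]
bay outer [ -78.1 -134.6]
bay outer [-76.7 135.3]
t 0.35 tool bay [-603.7 -502.2] z 0.2451 th 3.030 q [-1.29  0.31 -0.05  1.21 -0.    1.57] F [0.1 0.1 0.9] gap 1.00
bar centre -202.1 -5.7 th 0.100 +y end [-191.6   98.7] -y end [-212.5 -110.2] L W 0.210 0.025
{"slide":[-0.038, -0.03, 0.003],"yaw":-0.172}
{"slide":[-0.033, -0.036, 0.003],"yaw":-0.172}
{"slide":[-0.026, -0.041, 0.003],"yaw":-0.172}
{"slide":[-0.019, -0.045, 0.003],"yaw":-0.172}
{"slide":[-0.011, -0.048, 0.003],"yaw":-0.172}
{"slide":[-0.002, -0.049, 0.003],"yaw":-0.172}
{"slide":[0.006, -0.048, 0.003],"yaw":-0.172}
{"slide":[0.014, -0.047, 0.003],"yaw":-0.172}
{"slide":[0.022, -0.044, 0.003],"yaw":-0.172}
{"slide":[0.029, -0.039, 0.003],"yaw":-0.172}
{"slide":[0.036, -0.033, 0.003],"yaw":-0.172}
{"slide":[0.041, -0.027, 0.003],"yaw":-0.172}
{"slide":[0.045, -0.019, 0.003],"yaw":-0.172}
{"slide":[0.047, -0.011, 0.003],"yaw":-0.172}
{"slide":[0.0, 0.0, -0.0],"yaw":-0.172}
{"slide":[0.0, 0.0, -0.0],"yaw":-0.172}
{"slide":[0.0, 0.0, -0.0],"yaw":-0.172}
```

The bay's outer corners land within 3 mm of the nominal 12/137/75 mm, so I trust the frame. Next I'll move over with the fingers shut.

>>> arm_command([
  {"slide": [-0.038, -0.03, 0.003], "yaw": -0.172},
  {"slide": [-0.033, -0.036, 0.003], "yaw": -0.172},
  {"slide": [-0.026, -0.041, 0.003], "yaw": -0.172},
  {"slide": [-0.019, -0.045, 0.003], "yaw": -0.172},
  {"slide": [-0.011, -0.048, 0.003], "yaw": -0.172},
], jaw=0, squeeze=20)

```text
time: 1.02
tcp_pos: [0.2555, -0.3464, 0.2292]
orientation: [0.979, -0.203, 0.001, 0.001]
wrist_force: [1.3, 0.3, -0.1]
finger_gap: 0.002
```

Run:
```python
from h import *
where(); plan(-245,80,.2,.1,12)
```

```text
t 1.02 tool bay [-476.5 -290.3] z 0.2292 th 2.148 q [-0.94  0.   -0.46  1.11  0.    1.04] F [ 1.3  0.3 -0.1] gap 0.00
{"slide":[-0.001, -0.036, 0.002],"yaw":-0.171}
{"slide":[0.006, -0.036, 0.002],"yaw":-0.171}
{"slide":[0.012, -0.035, 0.002],"yaw":-0.171}
{"slide":[0.017, -0.032, 0.002],"yaw":-0.171}
{"slide":[0.022, -0.029, 0.002],"yaw":-0.171}
{"slide":[0.027, -0.024, 0.002],"yaw":-0.171}
{"slide":[0.031, -0.019, 0.002],"yaw":-0.171}
{"slide":[0.034, -0.014, 0.002],"yaw":-0.171}
{"slide":[0.035, -0.008, 0.002],"yaw":-0.171}
{"slide":[0.036, -0.002, 0.002],"yaw":-0.171}
{"slide":[0.036, 0.004, 0.002],"yaw":-0.171}
{"slide":[0.035, 0.01, 0.002],"yaw":-0.171}
```

>>> arm_command([
  {"slide": [-0.001, -0.036, 0.002], "yaw": -0.171},
  {"slide": [0.006, -0.036, 0.002], "yaw": -0.171},
  {"slide": [0.012, -0.035, 0.002], "yaw": -0.171},
  {"slide": [0.017, -0.032, 0.002], "yaw": -0.171},
  {"slide": [0.022, -0.029, 0.002], "yaw": -0.171},
])

```text
time: 1.65
tcp_pos: [0.3242, -0.1706, 0.2197]
orientation: [0.972, 0.235, 0.002, 0.002]
wrist_force: [0.0, -0.3, -0.4]
finger_gap: 0.002
```

>>> arm_command([
  {"slide": [0.027, -0.024, 0.002], "yaw": -0.171},
  {"slide": [0.031, -0.019, 0.002], "yaw": -0.171},
  {"slide": [0.034, -0.014, 0.002], "yaw": -0.171},
  {"slide": [0.035, -0.008, 0.002], "yaw": -0.171},
  {"slide": [0.036, -0.002, 0.002], "yaw": -0.171},
])

```text
time: 2.28
tcp_pos: [0.3889, 0.0052, 0.2105]
orientation: [0.778, 0.629, 0.002, 0.005]
wrist_force: [0.1, -0.4, 0.8]
finger_gap: -0.002
```

Run:
```python
from h import *
where(); plan(-245,80,.1,.1,4)
```

```text
t 2.27 tool bay [-286.1   34. ] z 0.2105 th 0.380 q [ 0.02 -0.07 -0.57  1.06 -0.    0.23] F [ 0.1 -0.4  0.8] gap -0.00
{"slide":[0.014, 0.005, 0.028],"yaw":-0.07}
{"slide":[0.014, 0.006, 0.028],"yaw":-0.07}
{"slide":[0.014, 0.007, 0.028],"yaw":-0.07}
{"slide":[0.013, 0.008, 0.028],"yaw":-0.07}
```

>>> arm_command([
  {"slide": [0.014, 0.005, 0.028], "yaw": -0.07},
  {"slide": [0.014, 0.006, 0.028], "yaw": -0.07},
  {"slide": [0.014, 0.007, 0.028], "yaw": -0.07},
  {"slide": [0.013, 0.008, 0.028], "yaw": -0.07},
])

```text
time: 2.78
tcp_pos: [0.4259, 0.061, 0.0988]
orientation: [0.677, 0.736, 0.005, 0.008]
wrist_force: [0.4, 0.9, 0.2]
finger_gap: -0.0
```

Run:
```python
from h import *
where(); plan(-245,80,.022,.1,4)
```

```text
t 2.77 tool bay [-240.3   82.8] z 0.0988 th 0.085 q [ 0.15  0.1  -0.67  0.78 -0.01  0.06] F [0.4 0.9 0.2] gap -0.00
{"slide":[-0.001, -0.001, 0.019],"yaw":0.004}
{"slide":[-0.001, -0.001, 0.019],"yaw":0.004}
{"slide":[-0.001, -0.001, 0.019],"yaw":0.004}
{"slide":[-0.001, -0.001, 0.019],"yaw":0.004}
```

>>> arm_command([
  {"slide": [-0.001, -0.001, 0.019], "yaw": 0},
  {"slide": [-0.001, -0.001, 0.019], "yaw": 0},
  {"slide": [-0.001, -0.001, 0.019], "yaw": 0},
  {"slide": [0, -0.001, 0.018], "yaw": 0},
])

```text
time: 3.28
tcp_pos: [0.4243, 0.0586, 0.0211]
orientation: [0.676, 0.737, 0.005, 0.008]
wrist_force: [-0.6, -0.3, -0.1]
finger_gap: -0.002
```

Run:
```python
from h import *
where()
cv2.imwrite('pics/w1.png',optics.camera('wrist')['color'][:,:,::-1])
```

```text
t 3.27 tool bay [-242.3   80.7] z 0.0211 th 0.082 q [ 0.14  0.21 -0.76  0.58 -0.01  0.06] F [-0.6 -0.3 -0.1] gap -0.00
```

View pics/w1.png

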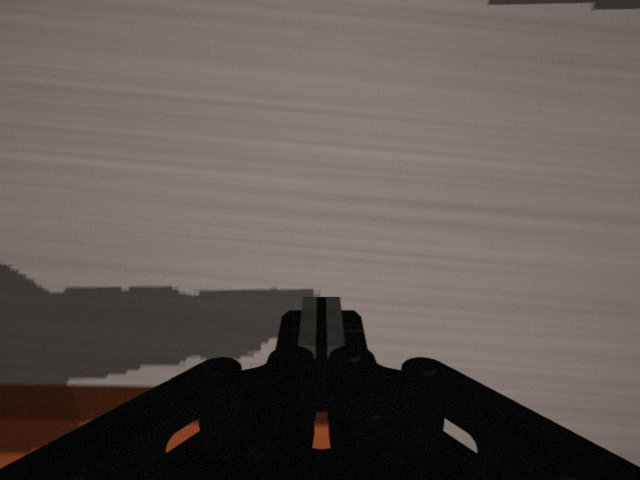

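The wrist view shows the shut fingertips (320,300) behind the bar at its +y end. I'll push that end forward.

>>> arm_command([
  {"slide": [0, 0.013, 0], "yaw": 0.01},
  {"slide": [0, 0.013, 0], "yaw": 0.02},
  {"slide": [0, 0.014, 0], "yaw": 0.08},
  {"slide": [0, 0.014, 0], "yaw": 0.1},
  {"slide": [0, 0.014, 0], "yaw": 0.1},
])

```text
time: 3.95
tcp_pos: [0.4965, 0.06, 0.0231]
orientation: [0.785, 0.619, 0.006, 0.007]
wrist_force: [-0.5, -0.9, -1.0]
finger_gap: 0.0
```

Run:
```python
from h import *
where();bar()
```

```text
t 3.95 tool bay [-170.9   70. ] z 0.0231 th 0.404 q [ 0.12  0.32 -0.6   0.63 -0.    0.36] F [-0.5 -0.9 -1. ] gap 0.00
bar centre -197.8 -43.6 th 0.424 +y end [-154.6   52.1] -y end [-241.  -139.3] L W 0.143 0.025
```

>>> arm_command([
  {"slide": [0, 0.013, 0], "yaw": 0.1},
  {"slide": [0, 0.006, 0], "yaw": 0.05},
  {"slide": [0, -0.025, 0], "yaw": 0},
  {"slide": [-0.04, -0.01, 0], "yaw": 0},
  {"slide": [-0.04, -0.01, 0], "yaw": 0},
])

```text
time: 4.62
tcp_pos: [0.4534, -0.0006, 0.0261]
orientation: [0.83, 0.558, 0.013, 0.009]
wrist_force: [0.7, -0.7, 0.3]
finger_gap: -0.002
```

Run:
```python
from h import *
where();bar()
c=optics.camera('side'); cv2.imwrite('pics/s2.png',c['color'][:,:,::-1])
c=optics.camera('top'); cv2.imwrite('pics/t2.png',c['color'][:,:,::-1])
```

```text
t 4.62 tool bay [-223.6   17.4] z 0.0261 th 0.554 q [-0.    0.24 -0.72  0.59 -0.    0.39] F [ 0.7 -0.7  0.3] gap -0.00
bar centre -219.7 -84.9 th 0.597 +y end [-160.6    1.9] -y end [-278.8 -171.7] L W 0.048 0.022
```

View pics/t2.png

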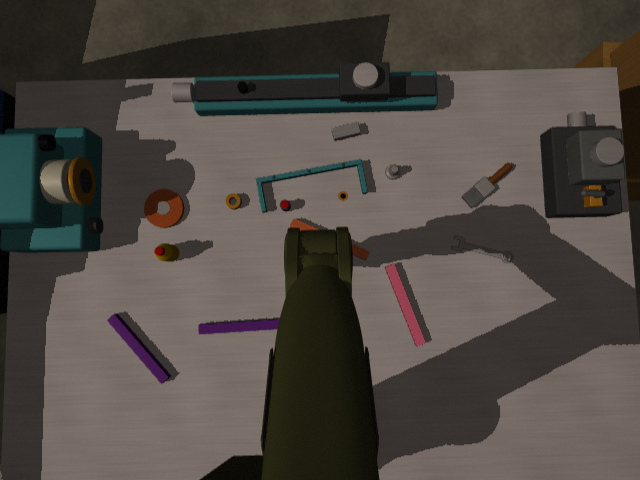

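View pics/s2.png

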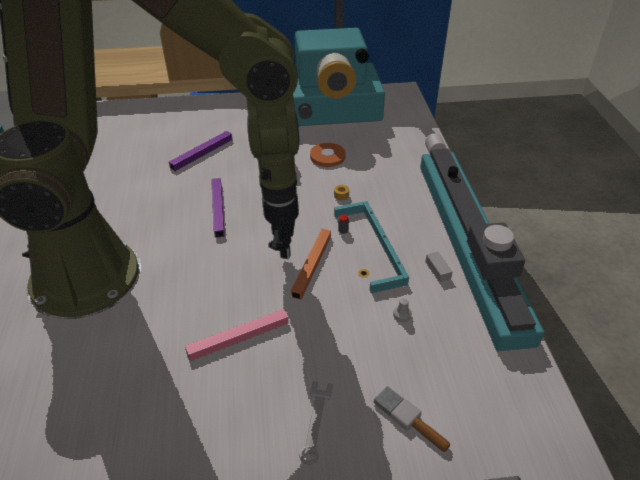

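The arm hides the bar from the top camera. The side view (bar from 325,232 to 297,293) is clear, so I'll measure there.

```bash
cat >> h.py <<'E'
def fitbar(name):
    c=optics.camera(name)
    if name=='side': m=mask(c,(4,110,70),(18,255,255)); roi=(275,190,425,320)
    else: m=mask(c,(5,120,60),(16,255,255)); roi=(240,150,400,290)
    k=biggest(m,roi).reshape(-1,2).astype(float)
    P=np.array([tb(q) for q in ray(c,k,.022)]).astype(np.float32)
    r=cv2.minAreaRect(P); p=cv2.boxPoints(r); e=[p[1]-p[0],p[2]-p[1]]; L=[np.linalg.norm(q) for q in e]
    d=e[int(np.argmax(L))]; d=d/np.linalg.norm(d); d=d*np.sign(d[1]); th=np.arctan2(d[0],d[1]); ce=p.mean(0)
    L.sort()
    print(name,'centre',ce.round(1),'th %.3f'%th,'L W',np.round(L,1),'ends+ ',(ce+d*105).round(1),'- ',(ce-d*105).round(1), 'vis ends',(ce+d*L[1]/2).round(1),(ce-d*L[1]/2).round(1))
    return ce,th
E
python3 - <<'E'
from h import *
fitbar('side');fitbar('top')
c=optics.camera('side'); R,_=cv2.Rodrigues(c['rvec']); print(-R.T@c['tvec'])
cv2.imwrite('pics/s3.png',cv2.resize(c['color'][190:320,270:420,::-1],None,fx=4,fy=4,interpolation=cv2.INTER_NEAREST))
E
```

```text
side centre [-177.2  -26.3] th 0.605 L W [ 28.1 222.2] ends+  [-117.5   60.1] -  [-236.9 -112.7] vis ends [-114.1   65.2] [-240.4 -117.7]
top centre [-219.6  -84.7] th 0.624 L W [22.2 48.2] ends+  [-158.2    0.5] -  [-281.  -169.9] vis ends [-205.5  -65.2] [-233.7 -104.3]
[ 0.41923299 -0.95187796  0.94152686]
```

View pics/s3.png

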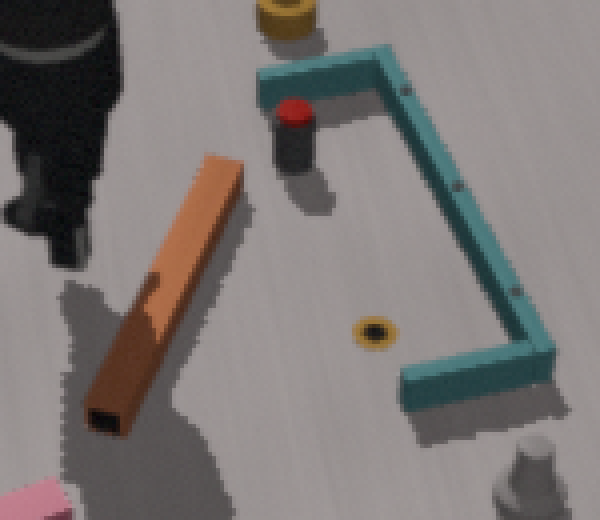

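Run:
```python
from h import *
where();plan(-214,6,.021,.6,2)
```

```text
t 4.92 tool bay [-222.7   18.1] z 0.0260 th 0.556 q [ 0.    0.24 -0.71  0.59 -0.    0.39] F [0.2 0.3 0.2] gap 0.00
{"slide":[-0.003, 0.007, 0.002],"yaw":0.022}
{"slide":[-0.003, 0.007, 0.002],"yaw":0.022}
```

>>> arm_command([
  {"slide": [-0.003, 0.007, 0.002], "yaw": 0.022},
  {"slide": [-0.003, 0.007, 0.003], "yaw": 0.022},
  {"slide": [0, 0.013, 0.001], "yaw": 0},
  {"slide": [0, 0.013, 0.001], "yaw": 0},
  {"slide": [0, 0.012, 0.001], "yaw": 0},
])

```text
time: 5.55
tcp_pos: [0.5015, -0.026, 0.0185]
orientation: [0.842, 0.539, 0.012, 0.006]
wrist_force: [-5.6, 3.0, 5.0]
finger_gap: -0.0
```

>>> arm_command([
  {"slide": [0, 0.01, 0.001], "yaw": 0},
  {"slide": [0, 0.01, 0.001], "yaw": 0},
])

```text
time: 5.8
tcp_pos: [0.5178, -0.0338, 0.0158]
orientation: [0.842, 0.539, 0.01, 0.003]
wrist_force: [-4.5, 2.8, 3.8]
finger_gap: 0.002
```

Run:
```python
from h import *
where();fitbar('side');fitbar('top')
```

```text
t 5.80 tool bay [-165.6  -26.1] z 0.0158 th 0.599 q [-0.07  0.36 -0.56  0.63  0.01  0.36] F [-4.5  2.8  3.8] gap 0.00
side centre [-148.8  -44.5] th 0.593 L W [ 28.2 224.8] ends+  [-90.1  42.6] -  [-207.5 -131.6] vis ends [-86.   48.7] [-211.6 -137.7]
top centre [-92.9  37. ] th -0.924 L W [25.  25.2] ends+  [-176.7  100.3] -  [ -9.1 -26.2] vis ends [-103.    44.6] [-82.9  29.5]
```

>>> arm_command([
  {"slide": [0, 0.01, -0.002], "yaw": 0},
  {"slide": [0, 0.01, -0.001], "yaw": 0},
  {"slide": [0, 0.01, 0], "yaw": 0},
  {"slide": [0, 0.005, 0], "yaw": 0},
])

```text
time: 6.4
tcp_pos: [0.5528, -0.0503, 0.019]
orientation: [0.842, 0.539, 0.01, 0.004]
wrist_force: [-3.1, 1.2, 0.2]
finger_gap: 0.0
```

Run:
```python
from h import *
where();fitbar('side')
```

```text
t 6.40 tool bay [-133.9  -48.2] z 0.0190 th 0.600 q [-0.09  0.41 -0.48  0.66  0.01  0.34] F [-3.1  1.2  0.2] gap 0.00
side centre [-118.   -68.4] th 0.588 L W [ 26.9 224.3] ends+  [-59.8  19. ] -  [-176.3 -155.7] vis ends [-55.8  24.9] [-180.2 -161.7]
```

Run:
```python
from h import *
c=optics.camera('top')
for q in ray(c,[[388,266],[398,263]],.022): print('pink',tb(q).round(1))
where();plan(-192,-181,.06,.59,4)
```

```text
pink [-270.4 -150.3]
pink [-267.8 -176.5]
t 6.50 tool bay [-133.7  -48.3] z 0.0192 th 0.600 q [-0.09  0.41 -0.48  0.66  0.01  0.34] F [-0.2 -0.2  0.5] gap 0.00
{"slide":[-0.036, 0.007, -0.01],"yaw":-0.002}
{"slide":[-0.036, 0.007, -0.01],"yaw":-0.002}
{"slide":[-0.036, 0.007, -0.01],"yaw":-0.002}
{"slide":[-0.036, 0.006, -0.01],"yaw":-0.002}
```

>>> arm_command([
  {"slide": [0, -0.02, -0.005], "yaw": 0},
  {"slide": [0, -0.01, -0.035], "yaw": 0},
])

```text
time: 6.75
tcp_pos: [0.5242, -0.0382, 0.0576]
orientation: [0.842, 0.539, 0.01, 0.004]
wrist_force: [0.3, -0.3, -0.1]
finger_gap: -0.002
```

Run:
```python
from h import *
where();plan(-192,-181,.06,.59,4)
```

```text
t 6.75 tool bay [-160.   -31.5] z 0.0576 th 0.601 q [-0.08  0.31 -0.51  0.73  0.01  0.36] F [ 0.3 -0.3 -0.1] gap -0.00
{"slide":[-0.035, 0.015, -0.001],"yaw":-0.003}
{"slide":[-0.035, 0.014, -0.001],"yaw":-0.003}
{"slide":[-0.035, 0.014, -0.001],"yaw":-0.003}
{"slide":[-0.035, 0.014, -0.001],"yaw":-0.003}
```

>>> arm_command([
  {"slide": [-0.035, 0.015, -0.001], "yaw": 0},
  {"slide": [-0.035, 0.014, -0.001], "yaw": 0},
  {"slide": [-0.035, 0.014, -0.001], "yaw": 0},
  {"slide": [-0.035, 0.014, 0], "yaw": -0.01},
])

```text
time: 7.25
tcp_pos: [0.5226, -0.1919, 0.0656]
orientation: [0.838, 0.546, 0.014, 0.009]
wrist_force: [0.5, -0.9, -0.4]
finger_gap: -0.001
```

Run:
```python
from h import *
where();ce,th=fitbar('side');fitbar('top');plan(-192,-181,.019,.59,3)
c=optics.camera('top');cv2.imwrite('pics/t4.png',cv2.resize(c['color'][140:290,230:430,::-1],None,fx=4,fy=4,interpolation=cv2.INTER_NEAREST))
```

```text
t 7.25 tool bay [-187.3 -182.7] z 0.0656 th 0.584 q [-0.36  0.35 -0.44  0.75  0.01  0.06] F [ 0.5 -0.9 -0.4] gap -0.00
side centre [-117.2  -69. ] th 0.584 L W [ 27.2 224.4] ends+  [-59.3  18.6] -  [-175.  -156.6] vis ends [-55.3  24.6] [-179.  -162.6]
top centre [-114.   -60.6] th 0.590 L W [ 27.2 210.3] ends+  [-55.6  26.6] -  [-172.5 -147.8] vis ends [-55.5  26.7] [-172.5 -148. ]
{"slide":[0.0, -0.002, 0.016],"yaw":0.001}
{"slide":[0.0, -0.002, 0.016],"yaw":0.001}
{"slide":[0.0, -0.002, 0.016],"yaw":0.001}
```

View pics/t4.png

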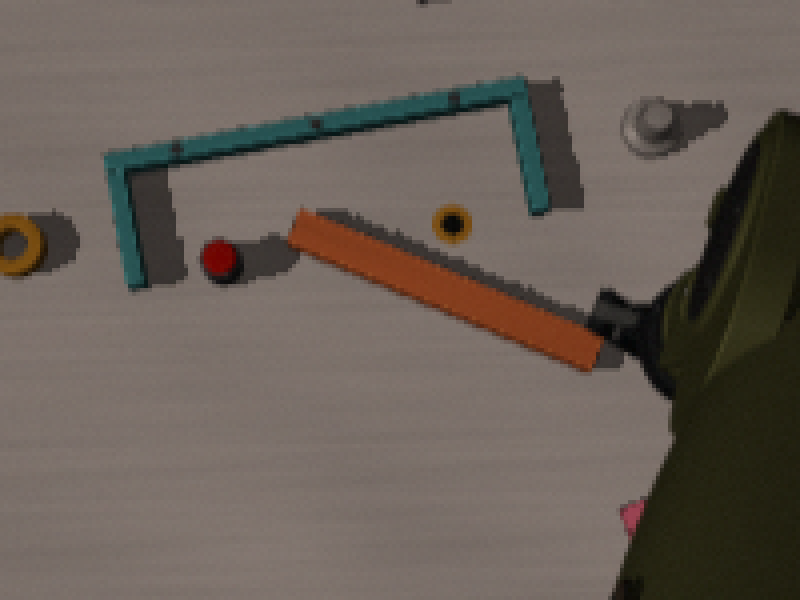

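The top view shows the bar's +y end at crop (305,225) behind the mouth line, angled and clear of the post (220,260). The fingers stand at its -y end. I'll lower them on the bar's axis and push along it.

Run:
```python
from h import *
plan(-193.5,-179.5,.020,.59,3)
```

```text
{"slide":[-0.0, -0.002, 0.015],"yaw":0.001}
{"slide":[-0.0, -0.002, 0.015],"yaw":0.001}
{"slide":[-0.0, -0.002, 0.015],"yaw":0.001}
```

>>> arm_command([
  {"slide": [0, -0.003, 0.015], "yaw": 0},
  {"slide": [0, -0.002, 0.015], "yaw": 0},
  {"slide": [0, -0.002, 0.014], "yaw": 0},
  {"slide": [0.01, 0, 0], "yaw": 0},
  {"slide": [0.01, 0, 0], "yaw": 0},
])

```text
time: 8.02
tcp_pos: [0.5248, -0.1669, 0.0172]
orientation: [0.838, 0.546, 0.014, 0.008]
wrist_force: [-0.2, 0.6, 0.6]
finger_gap: -0.001
```

Run:
```python
from h import *
where();ce,th=fitbar('top')
p,a,s=tool();print('lateral off axis',(tb(p)-ce)@np.array([np.cos(th),-np.sin(th)]))
```

```text
t 8.03 tool bay [-181.  -158.5] z 0.0172 th 0.585 q [-0.31  0.4  -0.5   0.64  0.01  0.1 ] F [-0.2  0.6  0.6] gap -0.00
top centre [-112.3  -58.1] th 0.590 L W [ 27.2 204.3] ends+  [-53.9  29.1] -  [-170.8 -145.3] vis ends [-55.5  26.7] [-169.2 -143. ]
lateral off axis -1.2060486361657736
```

>>> arm_command([
  {"slide": [0.01, 0, -0.001], "yaw": 0},
  {"slide": [0.01, 0, -0.001], "yaw": 0},
  {"slide": [0.01, 0, 0], "yaw": 0},
])

```text
time: 8.45
tcp_pos: [0.5382, -0.1375, 0.0206]
orientation: [0.838, 0.546, 0.013, 0.009]
wrist_force: [-0.1, -1.9, -0.4]
finger_gap: -0.002
```

Run:
```python
from h import *
where();ce,th=fitbar('top');fitbar('side')
p,a,s=tool();print('lateral off axis',(tb(p)-ce)@np.array([np.cos(th),-np.sin(th)]))
```

```text
t 8.45 tool bay [-162.8 -131.7] z 0.0206 th 0.584 q [-0.25  0.4  -0.48  0.65  0.01  0.16] F [-0.1 -1.9 -0.4] gap -0.00
top centre [-94.1 -30.3] th 0.584 L W [ 27.2 198.7] ends+  [-36.2  57.3] -  [-152.  -117.9] vis ends [-39.3  52.6] [-148.8 -113.2]
side centre [-97.8 -41.3] th 0.556 L W [ 27.8 222.6] ends+  [-42.4  47.9] -  [-153.2 -130.5] vis ends [-39.1  53.2] [-156.5 -135.9]
lateral off axis -1.2502161594579724
```

>>> arm_command([
  {"slide": [0.01, 0, 0], "yaw": 0},
  {"slide": [0.01, 0, 0], "yaw": 0},
  {"slide": [0.01, 0, 0], "yaw": 0},
])

```text
time: 8.93
tcp_pos: [0.5509, -0.1084, 0.0209]
orientation: [0.838, 0.546, 0.014, 0.008]
wrist_force: [-0.8, -1.3, -2.0]
finger_gap: -0.004
```

Run:
```python
from h import *
where();ce,th=fitbar('top');fitbar('side')
```

```text
t 8.93 tool bay [-145.5 -105.1] z 0.0209 th 0.584 q [-0.2   0.41 -0.47  0.66  0.01  0.22] F [-0.8 -1.3 -2. ] gap -0.00
top centre [-75.3  -0.5] th 0.590 L W [ 27.4 192.3] ends+  [-16.9  86.7] -  [-133.7  -87.7] vis ends [-21.8  79.4] [-128.8  -80.4]
side centre [-78.8 -15.8] th 0.543 L W [ 26.1 226. ] ends+  [-24.6  74.1] -  [-133.1 -105.7] vis ends [-20.4  80.9] [-137.2 -112.6]
```

>>> arm_command([
  {"slide": [0.009, 0, 0], "yaw": 0},
  {"slide": [0.006, 0, 0], "yaw": 0},
  {"slide": [-0.025, -0.005, 0], "yaw": 0},
  {"slide": [-0.015, -0.03, 0], "yaw": -0.1},
  {"slide": [0, -0.02, 0], "yaw": -0.1},
])

```text
time: 9.65
tcp_pos: [0.4926, -0.1089, 0.0196]
orientation: [0.776, 0.63, 0.015, 0.011]
wrist_force: [-0.4, 0.8, -0.0]
finger_gap: 0.001
```

Run:
```python
from h import *
where();ce,th=fitbar('top');fitbar('side')
c=optics.camera('side');cv2.imwrite('pics/s5.png',cv2.resize(c['color'][170:320,250:450,::-1],None,fx=4,fy=4,interpolation=cv2.INTER_NEAREST))
```

```text
t 9.65 tool bay [-203.   -95.9] z 0.0196 th 0.375 q [-0.22  0.32 -0.61  0.6   0.01 -0.02] F [-0.4  0.8 -0. ] gap 0.00
top centre [-70.2   6.8] th 0.588 L W [ 26.8 210.4] ends+  [-12.   94.2] -  [-128.5  -80.6] vis ends [-11.9  94.4] [-128.6  -80.7]
side centre [-73.8  -0.8] th 0.586 L W [ 27.2 225.4] ends+  [-15.7  86.7] -  [-131.9  -88.2] vis ends [-11.4  93.1] [-136.1  -94.7]
```

View pics/s5.png

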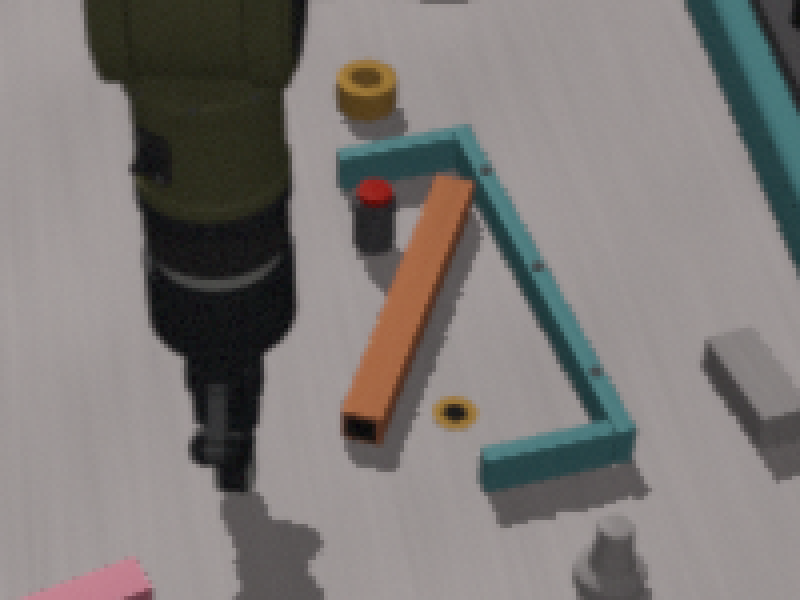

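The side view shows the bar lying behind the post with its +y end at the back wall near (460,180) and its -y end outside at (363,425). Next I'll push the -y half inward.

Run:
```python
from h import *
plan(-138,-14,.02,.58,3)
```

```text
{"slide":[0.033, 0.01, -0.0],"yaw":0.067}
{"slide":[0.034, 0.007, -0.0],"yaw":0.067}
{"slide":[0.034, 0.005, -0.0],"yaw":0.067}
```

>>> arm_command([
  {"slide": [0.033, 0.008, 0], "yaw": 0.067},
  {"slide": [0.034, 0.007, 0], "yaw": 0.067},
  {"slide": [0.034, 0.005, 0], "yaw": 0.067},
])

```text
time: 10.18
tcp_pos: [0.547, -0.0164, 0.0236]
orientation: [0.841, 0.54, 0.019, 0.011]
wrist_force: [0.2, -1.0, -0.6]
finger_gap: -0.002
```

Run:
```python
from h import *
where(); fitbar('side')
```

```text
t 10.18 tool bay [-133.9  -13.8] z 0.0236 th 0.597 q [-0.03  0.38 -0.52  0.64  0.    0.4 ] F [ 0.2 -1.  -0.6] gap -0.00
side centre [-73.8  -0.8] th 0.587 L W [ 27.2 225.4] ends+  [-15.7  86.7] -  [-131.9  -88.2] vis ends [-11.4  93.1] [-136.2  -94.6]
```

>>> arm_command([
  {"slide": [0, 0.01, 0.001], "yaw": 0},
  {"slide": [0, 0.01, 0.001], "yaw": 0},
  {"slide": [0, 0.01, 0.001], "yaw": -0.08},
  {"slide": [0, 0.01, 0], "yaw": -0.08},
  {"slide": [0, 0.01, 0], "yaw": -0.08},
])

```text
time: 10.85
tcp_pos: [0.5961, -0.0331, 0.0221]
orientation: [0.769, 0.639, 0.018, 0.009]
wrist_force: [-4.6, 1.3, 3.4]
finger_gap: 0.004
```

Run:
```python
from h import *
where(); fitbar('side')
```

```text
t 10.85 tool bay [-88.3 -38.4] z 0.0221 th 0.352 q [-0.06  0.46 -0.39  0.69  0.01  0.12] F [-4.6  1.3  3.4] gap 0.00
side centre [-58.1 -23.6] th 0.345 L W [ 28.4 195.5] ends+  [-22.6  75.2] -  [ -93.7 -122.4] vis ends [-25.   68.4] [ -91.2 -115.5]
```

>>> arm_command([
  {"slide": [0, 0.01, 0], "yaw": -0.08},
  {"slide": [0, 0.01, 0], "yaw": -0.08},
  {"slide": [0, 0.01, 0], "yaw": -0.08},
])

```text
time: 11.28
tcp_pos: [0.625, -0.0404, 0.022]
orientation: [0.687, 0.727, 0.014, 0.01]
wrist_force: [-4.9, -0.3, 3.9]
finger_gap: -0.0
```

Run:
```python
from h import *
where(); fitbar('side')
c=optics.camera('side');cv2.imwrite('pics/s6.png',cv2.resize(c['color'][170:320,250:450,::-1],None,fx=4,fy=4,interpolation=cv2.INTER_NEAREST))
```

```text
t 11.28 tool bay [-61.  -50.5] z 0.0220 th 0.111 q [-0.07  0.51 -0.31  0.72  0.01 -0.13] F [-4.9 -0.3  3.9] gap -0.00
side centre [-45.9 -79.6] th 0.169 L W [26.1 85. ] ends+  [-28.2  23.9] -  [ -63.6 -183.1] vis ends [-38.7 -37.8] [ -53.1 -121.5]
```

View pics/s6.png

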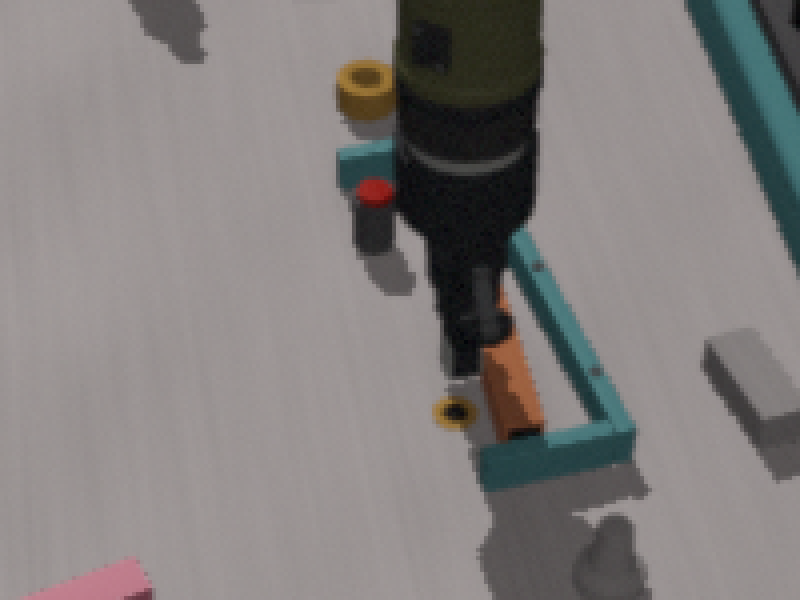

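The bar's -y end is now inside the wall (crop 520,430). I'll push a little more and then work from nearer the middle.

>>> arm_command([
  {"slide": [0, 0.009, 0], "yaw": -0.06},
  {"slide": [0, 0.009, 0], "yaw": -0.05},
  {"slide": [0, -0.025, 0], "yaw": 0},
  {"slide": [0.03, -0.02, 0], "yaw": 0},
  {"slide": [0, 0, 0], "yaw": 0},
])

```text
time: 12.0
tcp_pos: [0.5941, -0.0198, 0.0203]
orientation: [0.652, 0.758, 0.014, 0.012]
wrist_force: [0.7, -0.3, 0.7]
finger_gap: -0.002
```

Run:
```python
from h import *
where(); fitbar('side'); fitbar('top')
c=optics.camera('top');cv2.imwrite('pics/t7.png',cv2.resize(c['color'][140:290,230:430,::-1],None,fx=4,fy=4,interpolation=cv2.INTER_NEAREST))
```

```text
t 12.00 tool bay [-88.1 -25.1] z 0.0203 th 0.018 q [-0.04  0.46 -0.39  0.68  0.01 -0.19] F [ 0.7 -0.3  0.7] gap -0.00
side centre [-22.4 -16. ] th 0.020 L W [ 30.  204.6] ends+  [-20.3  89. ] -  [ -24.4 -121. ] vis ends [-20.3  86.2] [ -24.4 -118.3]
top centre [-17.   66.9] th 0.024 L W [25.6 58.7] ends+  [-14.5 171.9] -  [-19.5 -38.1] vis ends [-16.3  96.2] [-17.7  37.6]
```

View pics/t7.png

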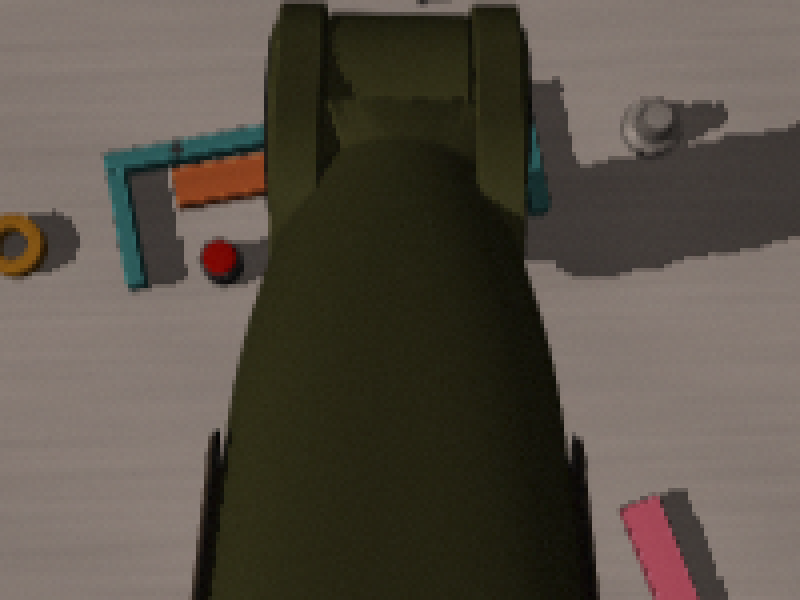

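The bar is nearly parallel (th about 0.02), with its centre about 17 mm from the wall. I'll push it at the middle until it seats.

>>> arm_command([
  {"slide": [0.013, 0.01, 0], "yaw": 0},
  {"slide": [0.005, 0.015, 0], "yaw": 0},
  {"slide": [0, 0.012, 0], "yaw": 0},
  {"slide": [0, 0.008, 0], "yaw": 0},
  {"slide": [0, 0.006, 0], "yaw": 0},
])

```text
time: 12.78
tcp_pos: [0.6439, 0.0046, 0.0224]
orientation: [0.653, 0.757, 0.012, 0.011]
wrist_force: [-22.8, -4.2, 15.9]
finger_gap: 0.001
```

Run:
```python
from h import *
where(); fitbar('top')
```

```text
t 12.78 tool bay [-34.9  -9.3] z 0.0224 th 0.022 q [ 0.01  0.54 -0.26  0.75  0.   -0.14] F [-22.8  -4.2  15.9] gap 0.00
top centre [ -12.5 -101.5] th 1.562 L W [23.  23.9] ends+  [  92.5 -100.6] -  [-117.4 -102.5] vis ends [  -0.5 -101.4] [ -24.4 -101.6]
```

Contact at 23 N with the tool at x = -35 is what a seated bar should give. I'll retract and look.

>>> arm_command([
  {"slide": [0, -0.03, 0], "yaw": 0},
  {"slide": [0, -0.04, -0.01], "yaw": 0},
  {"slide": [0, -0.05, -0.04], "yaw": 0},
  {"slide": [-0.03, -0.05, -0.05], "yaw": 0},
  {"slide": [-0.05, -0.02, -0.03], "yaw": 0},
])

```text
time: 13.45
tcp_pos: [0.4702, -0.095, 0.1364]
orientation: [0.652, 0.758, 0.01, 0.009]
wrist_force: [1.9, -1.3, 0.1]
finger_gap: -0.001
```

>>> arm_command([
  {"slide": [-0.06, 0, -0.02], "yaw": 0},
  {"slide": [-0.06, 0, -0.02], "yaw": 0},
  {"slide": [-0.06, 0, 0], "yaw": 0},
  {"slide": [-0.05, 0, 0], "yaw": 0},
  {"slide": [0, 0, 0], "yaw": 0},
])

```text
time: 14.08
tcp_pos: [0.5062, -0.3321, 0.1826]
orientation: [0.654, 0.757, 0.012, 0.015]
wrist_force: [-0.6, -0.0, 0.5]
finger_gap: -0.001
```

Run:
```python
from h import *
where(); fitbar('top');fitbar('side')
c=optics.camera('top');cv2.imwrite('pics/t8.png',c['color'][:,:,::-1])
```

```text
t 14.07 tool bay [-227.  -318.2] z 0.1826 th 0.022 q [-0.59  0.33 -0.17  1.04  0.02 -0.74] F [-0.6 -0.   0.5] gap -0.00
top centre [-12.4  -8.5] th 0.004 L W [ 25.  209.4] ends+  [-12.   96.5] -  [ -12.8 -113.5] vis ends [-12.   96.2] [ -12.8 -113.2]
side centre [-16.4 -11.2] th 0.004 L W [ 30.3 214.3] ends+  [-16.   93.8] -  [ -16.8 -116.2] vis ends [-16.  96.] [ -16.8 -118.3]
```

View pics/t8.png

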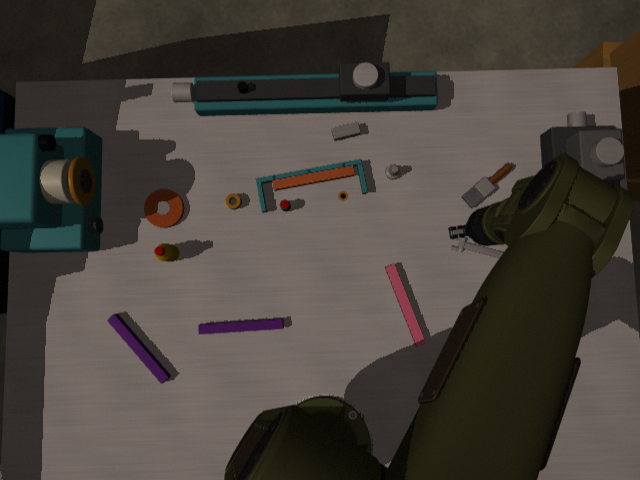

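The top view shows the bar (273–357, 165–190) flush along the back wall behind the post. Its centre is (-12.4, -8.5) mm, th is 0.004, and the other things are where they started. I'm handing the job in.

```bash
python3 -c "
from plant import workorder
print(workorder.hand_in())"
```

```text
the job is handed in; nothing more can be done
None
```

The bar is in the bay, behind the post and flush along the back wall, and I handed the job in at about 14 s. The interface gave no verdict.

**How it went:** With the fingers shut, I pushed the bar's +y end to angle it about 0.59 rad. I then moved it sideways into the mouth, slid it lengthwise behind the post, swung the -y end in, and pressed the middle against the wall at about 23 N. I never lifted or gripped the bar.

**Last checks:**

| Check | Top camera | Limit |
|---|---|---|
| Bar centre, bay x | -12.4 mm (touching is -12) | -19 to 0 mm |
| Bar centre, bay y | -8.5 mm | -25 to 25 mm |
| Angle to the wall | 0.004 rad | below 0.06 rad |

- **Where the cameras disagree:** The side camera gave the same angle but a centre of (-16.4, -11.2) mm. That is about 4 mm off in x because its mask also takes in the bar's side and end faces. Both readings are within limits.
- **Other loose things:** In the final top picture they stand where they were at the start, judged by eye rather than measured. The arm partly covers the wrench there; it was raised to about 0.18 m above the table when over it.
- **Flatness:** I did not measure the bar's height or tilt separately. Its outline size and the side views showed it flat throughout.

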